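# Index a drilling turntable and draw its plug gauge partway

### The arm

A 6-joint arm with a two-finger parallel gripper is mounted at the origin on the work surface. World frame = base frame: x ahead of the robot, y to its left, z up, the work surface at z = 0. Lengths are in m, angles in degrees, forces in N, time in s.
With the tool pointing down it reaches from about 0.325 to 0.775 m from the base axis. Payload 5.5 kg.
Tool frame: the origin (TCP) lies at the centre of the arm's flange, where the gripper is bolted on; the fingertips stand 182 mm ahead of it and the grasp point (between the pads) lies 163 mm ahead of it; z points along the fingers, y is the direction in which the jaws open and shut (so a half turn about z gives the same grasp; the last joint's range is limited). The gripper opens to 88 mm and grips with 3 to 60 N. Pads are 20 mm wide; open, the fingers measure 115 mm over their backs; the gripper's body (75 mm by 178 mm) begins 61 mm behind the grasp point.
Start: joints at [69.059, 5.22, 70.514, -0, 104.267, -3.249], TCP at [0.182, 0.572, 0.405] pointing down, gripper open.
Joint ranges: [-164.24, 164.24], [-49.07, 125.15], [9.68, 141.18], [-86.29, 266.29], [3.28, 154.24], [-151.56, 151.56]. Speed limits (degrees/s): [147.25, 147.25, 172.46, 180, 180, 180].

### API

Orientations are given as [roll, pitch, yaw] about the fixed x, y, z axes, in that order (R = Rz(yaw) Ry(pitch) Rx(roll)).
In Python, from station import r gives the robot as it stands. The module is installed in compiled form; this text tells all that it offers. Calls block until the motion is done:
- r.reach(position, orientation): joint-space move of the TCP to a pose.
- r.servo_line(position, rotation=None, speed=0.15): straight line of the TCP; rotation=None keeps the orientation; speed is the mean speed in m/s.
- r.move_joints(angles): joint-space move.
- r.let_go() and r.grab(squeeze=None): open the fingers fully, or close them until they stop; squeeze is the grip in N (None keeps the last).
- r.wait(seconds).
- r.inverse_kinematics(position, orientation): joint angles nearest the present ones, or None.
- r.sense(): the state.
- r.snapshot(name): name is "scene" or "top" or "wrist"; returns a dict with "frame" (384x512x3 uint8, red, green, blue), "fx", "fy", "cx", "cy" (pixels), "dist_coeffs" ([k1, k2, p1, p2, k3] as OpenCV has them; the pictures are not rectified), "R" (3x3) and "t" (3): a world point X has camera coordinates R X + t. Camera axes: x right, y down, z forward; pixel columns grow to the right and rows downward; lengths in m; the calibration is good to about 2 mm. A picture is of the moment at which its call begins. There is no depth.
A pose or a line that the arm cannot do raises r.IKError and nothing moves.
- r.hand_in(): hands the job in, once; it reports no verdict.
The state is a dict: "clock": time; "joints": joint angles; "joint_vel": joint speeds; "joint_torque": joint torques, N m; "tcp_pos": TCP position; "orientation": TCP orientation; "contact_force": force on the tool from outside, world axes, zero at the start; "torque": the same for the moment, N m; "opening": finger opening in m.
Only numpy, scipy, OpenCV 4.12 (cv2) and the standard library are available. Lean on these libraries where they do the work, as an engineer would, in place of code of your own. Each camera call takes 0.05 s, during which the arm holds its last target.

### The job

On the workshop turntable the plug gauge in the wooden block is trapped under the hold-down finger. Lift the sprung plunger by its knob, swing the table round to the other notch and let the plunger drop fully home there; then draw the gauge straight up about 30 mm, until the groove round its stem comes level with the block's top, its stem still in the bore and without forcing it sideways. Finish while holding the gauge still at that height with the gripper, and leave the other things on the bench where they are.

Things in the scene. Friction and masses are not known exactly. Their poses are not given: they have to be found in the camera images.
- pivot (a point): point on the turntable's upright turning axis, 108 mm above the bench (level with the wooden block's top). Fixed grey round base 256 mm across, 20 mm high; steel index ring, radius 98 to 122 mm, top 34 mm above the bench, with two radial notches 12 mm wide, 90 degrees apart; turning aluminium disc 184 mm across that carries an 80 x 80 mm block of wood and, on an arm, the plunger
- finger_end (a point): middle of the inner end of the fixed dark steel hold-down finger (14 mm wide, 10 mm thick, top 127 mm above the bench, reaching in level from a post at the base's edge). At the start it hangs 3 mm over the gauge's collar, so that the gauge cannot be drawn there; in the other notch the gauge is clear of it
- turntable (a joint): angle of the table, rad: 0 in the first notch (start), 1.571 in the other notch, counter-clockwise seen from above; stops at -0.1 and 1.67. Turns easily (about 1 N at the plunger knob) once the plunger is up; it stays where it is left
- plunger (a joint): lift of the plunger, m: 0 home (in a notch), at the top stop 0.018; its tip is clear of the ring above 0.010. A spring pushes it down with 6 N at home and 10 N at 0.016. Its round-ended pin is 8 mm thick, so it drops into a 12 mm notch when within about 2 mm of the notch's middle
- plunger_knob (a point): centre of the plunger's black upright cylindrical knob, 24 mm in diameter and 28 mm high, 82 mm above the bench when home; it is 110 mm from the turning axis, on the opposite side from the gauge, and moves round with the table. Below the knob is a steel barrel 20 mm in diameter, whose top is 6 mm under the knob when home
- bore_mouth (a point): centre of the mouth of the bore in the top of the wooden block, 108 mm above the bench, 40 mm from the turning axis; moves round with the table; z up. The bore is upright, 17 mm wide and 60 mm deep
- gauge: steel plug gauge, a loose part of about 0.25 kg; origin at the middle of the foot of its stem, z up along it. Stem 16 mm in diameter and 54 mm long, then a collar 38 mm in diameter and 6 mm thick that rests on the block, then the handle. A groove 4 mm wide goes round the stem, its middle 30 mm below the collar's underside
- gauge_handle (a point): where to grip the gauge: on the axis of its upright cylindrical handle, 22 mm in diameter and 46 mm high, which stands on the collar; the point is 24 mm above the collar's top and 30 mm above the collar's underside, 138 mm above the bench when the gauge is seated
- gauge_shoulder (a point): centre of the underside of the gauge's collar: at the bore mouth when the gauge is fully in; its height above the bore mouth is how far the gauge is drawn
- tin: bystander: steel tin with paper label, 72 mm across, 100 mm high; origin at the centre of its underside
- mallet: bystander: wooden mallet 220 mm long, lying down; origin on the underside, handle to its own -x
- abrasive_wheel: bystander: brown abrasive wheel lying flat, 100 mm across, 22 mm thick; origin at the centre of its underside
Not all that is in view belongs to the job. Leave any blue, green or orange look-alike of the gauge alone.

How it is judged:
By the outcome, as a careful person would: the job done as asked, in the order asked, and still so for the second after the job is handed in, while the arm keeps its last pose, push and grip.
It also fails if it takes over 54 s, if anything falls off the work surface, if the arm or the gripper's body presses on something with over 40 N, if the wrist force passes 120 N, or if a joint passes its speed limit or range.

## Working session

There is one attempt and no reset: what is moved stays moved. The work goes in short steps, each a Python script; the robot and the scene stay as the last script left them, time stands still between calls to the robot, and variables do not carry over. Pictures are saved under pics/ and viewed, and the job is handed in when it is done.

```bash
mkdir -p pics
cat > h.py <<'E'
import numpy as np, cv2
from station import r
def snap(n,fn):
    s=r.snapshot(n); cv2.imwrite('pics/'+fn+'.png',cv2.cvtColor(s['frame'],cv2.COLOR_RGB2BGR)); 
    np.savez('pics/'+fn+'.npz',**s); return s
def K(s): return np.array([[s['fx'],0,s['cx']],[0,s['fy'],s['cy']],[0,0,1.]])
def plane(s,uv,z):
    p=cv2.undistortPoints(np.array([[uv]],float),K(s),np.array(s['dist_coeffs'],float))[0,0]
    R=np.array(s['R']);t=np.array(s['t']);c=-R.T@t;d=R.T@np.array([p[0],p[1],1]);return c+d*(z-c[2])/d[2]
def proj(s,X):
    return cv2.projectPoints(np.array(X,float).reshape(-1,3),cv2.Rodrigues(np.array(s['R'],float))[0],np.array(s['t'],float),K(s),np.array(s['dist_coeffs'],float))[0][:,0]
E
python3 - <<'E'
from h import *
for n in ['scene','top','wrist']:
    s=snap(n,n+'0'); R=np.array(s['R']);print(n,-R.T@np.array(s['t']),R[2])
x=r.sense();print(x['clock'],x['tcp_pos'],x['orientation'],x['contact_force'])
E
```

```text
scene [ 1.10487547 -0.35485721  0.84251385] [-0.51007445  0.35461554 -0.78362738]
top [ 0.3940018  -0.048032    1.34012076] [ 0.18005026  0.00327014 -0.98365198]
wrist [0.11501741 0.59321302 0.38355411] [ 0.24597122 -0.08051907 -0.96592693]
0.15 [0.1823658  0.5716669  0.40376874] [-1.79913708e+02 -5.48273849e-03  1.62306429e+02] [-0.30102644 -0.10201475 -0.05300473]
```

View pics/scene0.png

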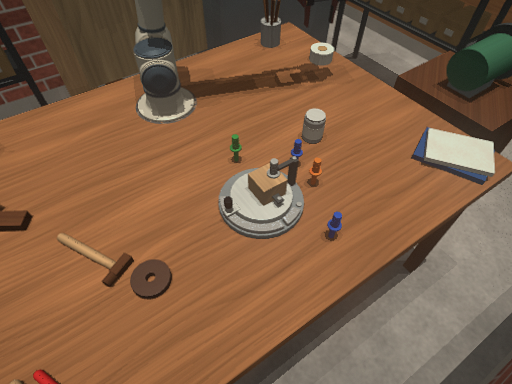

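View pics/top0.png

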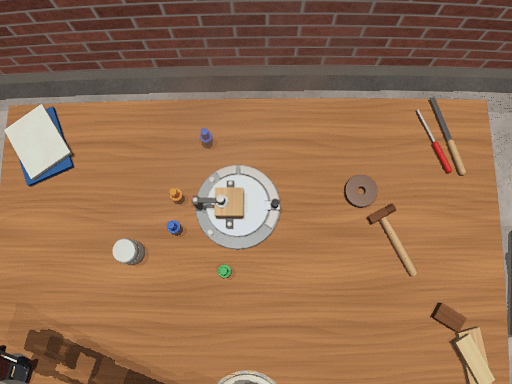

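View pics/wrist0.png

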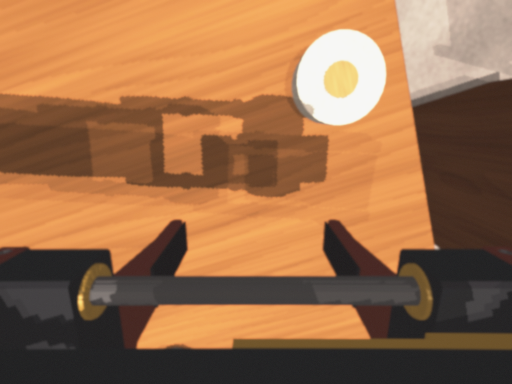

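Run:
```python
import cv2
a=cv2.imread('pics/top0.png')[150:260,150:300];b=cv2.imread('pics/scene0.png')[125:245,190:350]
cv2.imwrite('pics/c1.png',cv2.resize(a,None,fx=5,fy=5,interpolation=cv2.INTER_CUBIC))
cv2.imwrite('pics/c2.png',cv2.resize(b,None,fx=5,fy=5,interpolation=cv2.INTER_CUBIC)[:600])
```

```text
(no output)
```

View pics/c1.png

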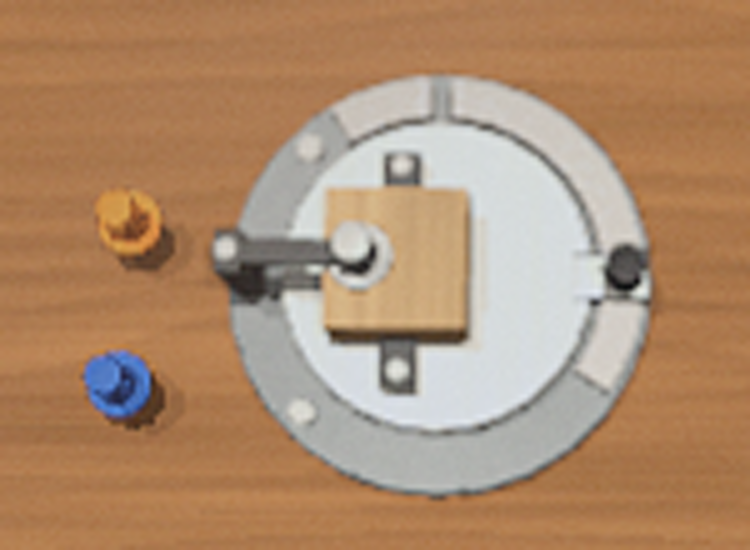

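View pics/c2.png

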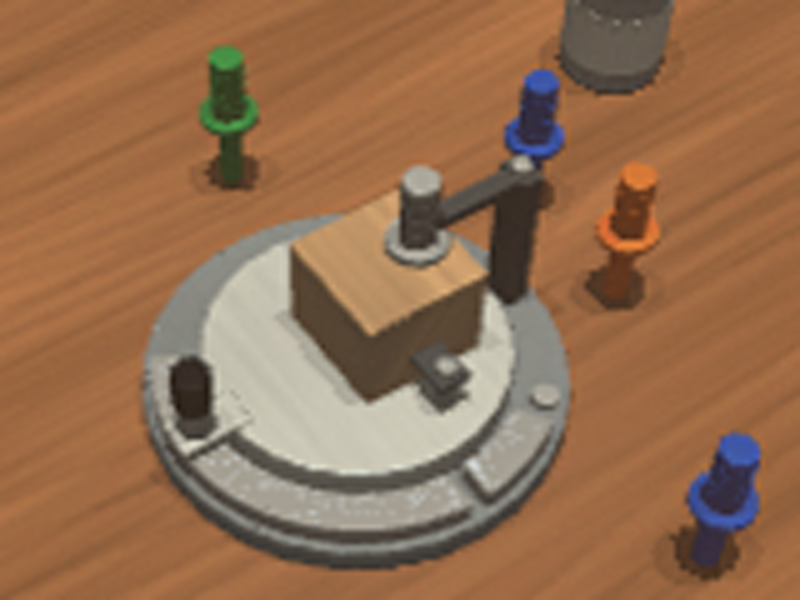

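Run:
```python
from h import *
s=np.load('pics/top0.npz');sc=np.load('pics/scene0.npz')
def cp(u,v,ox,oy): return ((u+.5)/5-.5+ox,(v+.5)/5-.5+oy)
print('knob',plane(s,cp(627,261,150,150),.096),plane(sc,cp(189,368,190,125),.096))
print('handle top',plane(s,cp(350,239,150,150),.160),plane(sc,cp(422,177,190,125),.160))
print('base c',plane(s,cp(440,285,150,150),.027))
print('notch2',plane(s,cp(441,97,150,150),.034),plane(sc,cp(478,480,190,125),.034))
f=s['frame'];hsv=cv2.cvtColor(f,cv2.COLOR_RGB2HSV)
m=((hsv[...,1]<70)).astype(np.uint8)*255
c,_=cv2.findContours(m,cv2.RETR_EXTERNAL,cv2.CHAIN_APPROX_NONE)
for k in c:
    if 2000<cv2.contourArea(k)<9000:
        e=cv2.fitEllipse(cv2.convexHull(k));print(e,plane(s,e[0],.027))
x=r.sense()
```

```text
knob [ 0.59577639 -0.08882558  0.096     ] [ 0.59226661 -0.0835671   0.096     ]
handle top [0.59871235 0.06202435 0.16      ] [0.59701038 0.06664398 0.16      ]
base c [0.59348988 0.02050055 0.027     ]
notch2 [0.70682484 0.01959202 0.034     ] [0.70849532 0.02987908 0.034     ]
((236.79345703125, 206.4841766357422), (83.5597152709961, 86.89408111572266), 97.47306060791016) [0.5938595  0.02290529 0.027     ]
```

Run:
```python
from h import *
from scipy.spatial.transform import Rotation as Ro
s=np.load('pics/wrist0.npz');x=r.sense()
T=Ro.from_euler('xyz',x['orientation'],degrees=True).as_matrix()
c=-s['R'].T@s['t']; print('cam in tool',T.T@(c-x['tcp_pos']),'fwd',T.T@s['R'][2])
# choose yaw 90: put the camera axis at pivot
T2=Ro.from_euler('xyz',[180,0,90],degrees=True).as_matrix()
co=T2@(T.T@(c-x['tcp_pos']));fw=T2@(T.T@s['R'][2])
z=.47; cz=z+co[2]; hit=co[:2]+fw[:2]*(.09-cz)/fw[2]
p=[.594-hit[0],.012-hit[1],z]; print(p,r.inverse_kinematics(p,[180,0,90]))
r.reach(p,[180,0,90]); snap('wrist','w1'); print(r.sense()['clock'])
```

```text
cam in tool [7.07090101e-02 8.84121192e-05 2.02212776e-02] fwd [-2.58899980e-01 -4.98345631e-04  9.65904008e-01]
[np.float64(0.5940972110409434), np.float64(0.03772573226151056), 0.47] [ 3.59247006e-01  5.87762096e+00  6.31411042e+01 -2.54444375e-14
  1.10981275e+02  3.59247006e-01]
2.6083
```

View pics/w1.png

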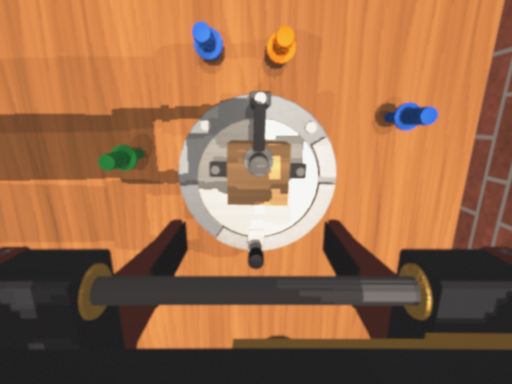

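Run:
```python
from h import *
s=np.load('pics/w1.npz')
cv2.imwrite('pics/w1c.png',cv2.resize(cv2.cvtColor(s['frame'],cv2.COLOR_RGB2BGR)[85:275,170:350],None,fx=3.1,fy=3.1,interpolation=cv2.INTER_CUBIC))
```

```text
(no output)
```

View pics/w1c.png

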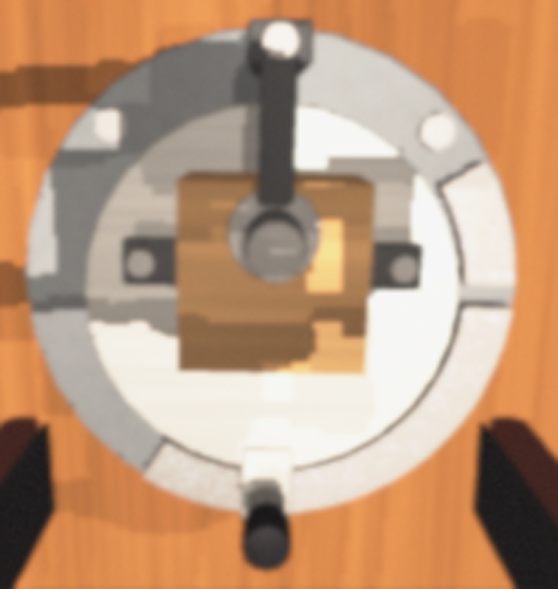

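Run:
```python
from h import *
s=np.load('pics/w1.npz')
q=lambda u,v:((u+.5)/3.1-.5+170,(v+.5)/3.1-.5+85)
for n,u,v,z in [('knobtop',267,549,.096),('handletop',274,250,.160),('disc c',274,284,.037),('outer c',272,270,.02),('notch in',460,296,.034),('notch out',513,297,.034),('finger end',276,201,.127),('blk ll',180,371,.108),('blk lr',365,374,.108),('blk ul',177,178,.108),('blk ur',373,184,.108)]: print(n,plane(s,q(u,v),z).round(4))
# project check
print(proj(s,[[.594,.0215,.02]]))
```

```text
knobtop [ 0.5955 -0.0863  0.096 ]
handletop [0.5974 0.0642 0.16  ]
disc c [0.5988 0.0278 0.037 ]
outer c [0.5979 0.0317 0.02  ]
notch in [0.6926 0.0212 0.034 ]
notch out [0.7193 0.0207 0.034 ]
finger end [0.5984 0.0777 0.127 ]
blk ll [0.5583 0.0042 0.108 ]
blk lr [0.6369 0.003  0.108 ]
blk ul [0.559  0.0849 0.108 ]
blk ur [0.6375 0.0826 0.108 ]
[[254.95765996 178.02238569]]
```

Run:
```python
from h import *
st=lambda m:(lambda x:print(m,round(x['clock'],2),np.round(x['tcp_pos'],4),np.round(x['contact_force'],2),np.round(x['torque'],2),round(x['opening'],4)))(r.sense())
k=[.5951,-.0865]
r.reach(k+[.33],[180,0,89]);st('above')
r.servo_line(k+[.247]);st('down');snap('wrist','w2')
r.grab(30);st('grab')
```

```text
above 3.38 [ 0.5954 -0.0859  0.3316] [-0.2   0.25  0.81] [-0.03  0.04 -0.  ] 0.0876
down 4.08 [ 0.5956 -0.0861  0.2486] [-0.16  0.36  0.13] [-0.04  0.08  0.03] 0.088
grab 5.14 [ 0.5951 -0.0865  0.247 ] [0.34 0.55 0.79] [-0.05  0.06 -0.04] 0.0234
```

View pics/w2.png

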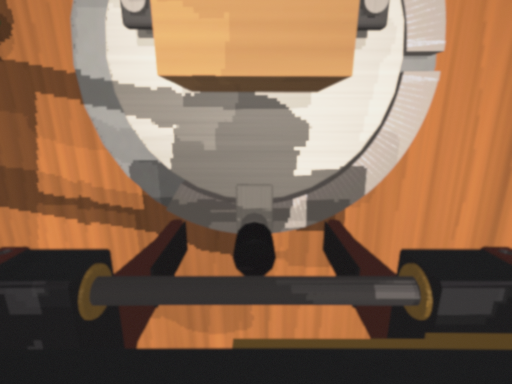

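```bash
cat >> h.py <<'E'
def st(m):
    x=r.sense();print(m,round(x['clock'],2),np.round(x['tcp_pos'],4),np.round(x['contact_force'],2),np.round(x['torque'],2),round(x['opening'],4),np.round(x['orientation'],1))
E
python3 - <<'E'
from h import *
r.servo_line([.5951,-.0865,.2615],speed=.04);st('lift');r.wait(.2);st('w');snap('wrist','w3');snap('scene','s3')
f=np.load('pics/s3.npz')['frame'][125:245,190:350];cv2.imwrite('pics/s3c.png',cv2.resize(f[...,::-1],None,fx=5,fy=5,interpolation=cv2.INTER_CUBIC))
E
```

```text
lift 5.66 [ 0.5949 -0.0865  0.2607] [ 1.32 -0.02 -9.69] [-0.14 -0.22 -0.08] 0.0233 [-179.9   -0.    89. ]
w 5.86 [ 0.595  -0.0865  0.2609] [  1.04   0.06 -10.05] [-0.1  -0.12 -0.03] 0.0236 [-179.9   -0.    89. ]
```

View pics/s3c.png

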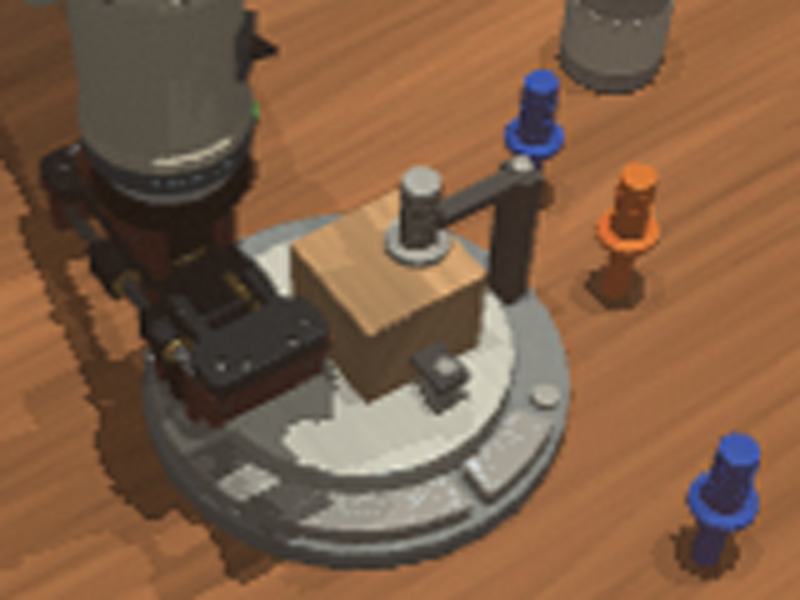

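Run:
```python
from h import *
P=np.array([.597,.0235])
for a in range(10,91,10):
    t=np.radians(-91+a)
    r.servo_line([*(P+.11*np.array([np.cos(t),np.sin(t)])),.2615],[180,0,89+a],speed=.06)
    st(a)
    f=r.sense()['contact_force']
    if np.hypot(f[0],f[1])>12 or abs(f[2])<5: print('stop');break
snap('wrist','w4');snap('scene','s4')
```

```text
10 6.42 [ 0.6142 -0.0852  0.2613] [  0.59  -1.2  -10.01] [-0.14 -0.17  0.  ] 0.0232 [-180.     0.    98.9]
20 6.89 [ 0.6326 -0.0806  0.2614] [  0.34  -1.51 -10.55] [-0.22 -0.15 -0.04] 0.0234 [-180.     0.   108.9]
30 7.36 [ 0.6501 -0.0729  0.2615] [  1.43  -2.77 -10.28] [-0.35 -0.25  0.01] 0.0233 [-180.     0.   118.9]
40 7.83 [ 0.6661 -0.0622  0.2615] [  2.28  -2.53 -11.02] [-0.39 -0.33  0.01] 0.0235 [-180.     0.   128.9]
50 8.29 [ 0.6799 -0.0489  0.2615] [  2.5   -2.46 -10.72] [-0.4  -0.47  0.01] 0.023 [-180.     0.   138.9]
60 8.76 [ 0.6912 -0.0335  0.2616] [  2.95  -2.81 -10.26] [-0.4  -0.61  0.1 ] 0.0234 [-180.     0.   148.9]
70 9.22 [ 0.6996 -0.0162  0.2616] [  3.82  -1.56 -10.55] [-0.41 -0.82  0.1 ] 0.024 [-180.     0.   158.9]
80 9.69 [0.7049 0.0022 0.2616] [  4.31  -1.58 -10.31] [-0.22 -0.79  0.12] 0.0232 [-180.     0.   168.9]
90 10.16 [0.7069 0.0213 0.2615] [  5.03  -0.81 -11.21] [-0.13 -0.83  0.19] 0.0235 [-180.     0.   178.8]
```

View pics/w4.png

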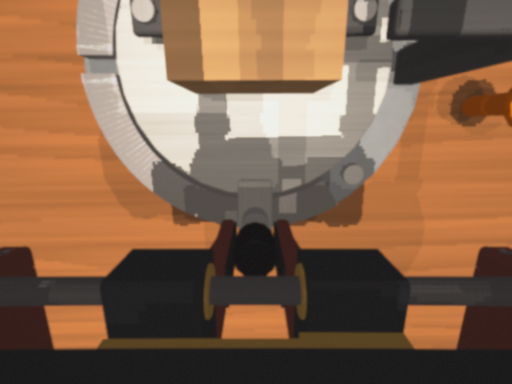

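View pics/s4.png

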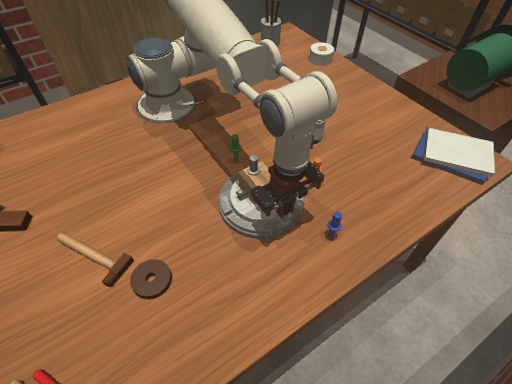

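Run:
```python
from h import *
p=r.sense()['tcp_pos']
for z in [.258,.2555,.253,.2505,.248,.247]:
    r.servo_line([.707,.0213,z],speed=.03);st(z)
    if r.sense()['contact_force'][2]>3: print('stop');break
snap('scene','s5');snap('wrist','w5')
```

```text
0.258 10.53 [0.707  0.0211 0.2577] [  4.58  -0.8  -10.11] [-0.07 -0.75  0.03] 0.0236 [180.   -0.  178.9]
0.2555 10.78 [0.707  0.0211 0.2554] [ 3.64 -1.98 -9.08] [-0.15 -0.67  0.06] 0.0238 [-180.    0.  179.]
0.253 11.03 [0.707  0.0212 0.253 ] [ 4.21 -1.12 -8.25] [-0.25 -0.6   0.1 ] 0.0235 [-180.    0.  179.]
0.2505 11.28 [0.707  0.0213 0.2504] [ 3.41 -1.42 -8.23] [-0.28 -0.59  0.04] 0.0233 [-180.    0.  179.]
0.248 11.53 [0.707  0.0213 0.248 ] [ 2.47 -1.47 -7.  ] [-0.3  -0.52  0.12] 0.0234 [-180.    0.  179.]
0.247 11.78 [0.707  0.0213 0.2471] [ 2.5  -1.24 -6.63] [-0.25 -0.48  0.13] 0.0234 [180.   0. 179.]
```

Run:
```python
from h import *
for z in [.246,.245]:
    r.servo_line([.707,.0213,z],speed=.03);st(z)
    if r.sense()['contact_force'][2]>-2: break
r.let_go();st('open')
r.servo_line([.707,.0213,.36],speed=.15)
r.reach([.597,.05,.47],[180,0,90]); st('up')
snap('wrist','w6');s=snap('top','t6');s=snap('scene','s6')
f=np.load('pics/w6.npz')['frame'][60:270,150:370];cv2.imwrite('pics/w6c.png',cv2.resize(f[...,::-1],None,fx=2.8,fy=2.8,interpolation=cv2.INTER_CUBIC))
f=s['frame'][125:245,190:350];cv2.imwrite('pics/s6c.png',cv2.resize(f[...,::-1],None,fx=5,fy=5,interpolation=cv2.INTER_CUBIC))
```

```text
0.246 12.12 [0.707  0.0213 0.247 ] [ 1.2  -1.48 -1.1 ] [-0.27 -0.15  0.11] 0.0237 [-180.    0.  179.]
open 13.21 [0.707  0.0213 0.246 ] [-0.18  0.09 -0.18] [-0.03  0.    0.06] 0.0875 [180.  -0. 179.]
up 15.54 [0.5973 0.05   0.469 ] [ 0.09  0.46 -0.04] [-0.05  0.05 -0.05] 0.0878 [-179.9    0.    90. ]
```

View pics/w6c.png

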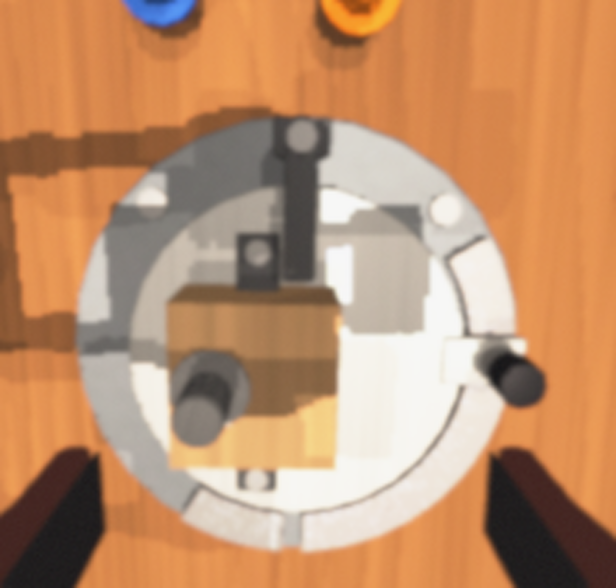

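View pics/s6c.png

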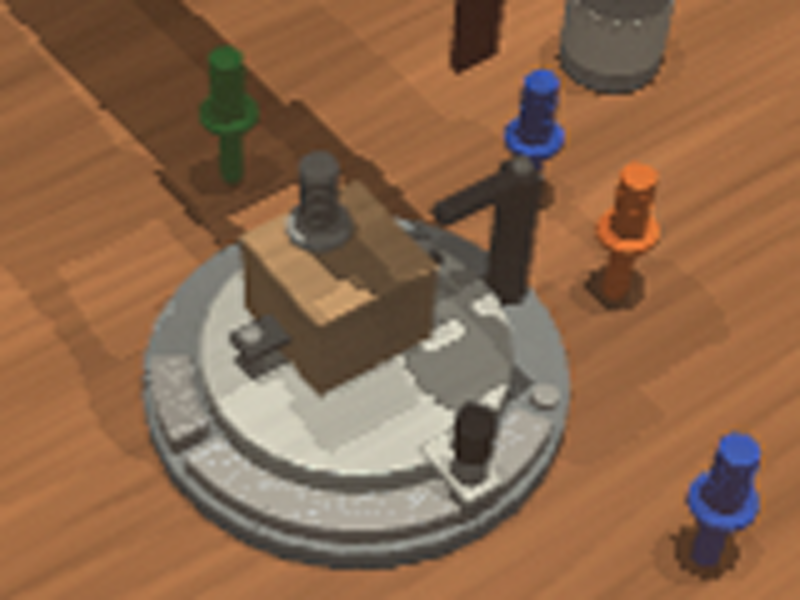

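Run:
```python
from h import *
s=np.load('pics/w6.npz');t=np.load('pics/t6.npz');c=np.load('pics/s6.npz')
q=lambda u,v:((u+.5)/2.8-.5+150,(v+.5)/2.8-.5+60)
qs=lambda u,v:((u+.5)/5-.5+190,(v+.5)/5-.5+125)
print('handle',plane(s,q(199,423),.160),plane(c,qs(320,162),.160))
print('knob',plane(s,q(522,381),.096),plane(c,qs(477,414),.096))
def tri(a,pa,b,pb):
    P=[];U=[]
    for x,p in((a,pa),(b,pb)):
        U.append(cv2.undistortPoints(np.array([[p]],float),K(x),x['dist_coeffs'])[0,0]);P.append(np.c_[x['R'],x['t']])
    X=cv2.triangulatePoints(P[0],P[1],U[0],U[1]);return (X[:3]/X[3]).ravel()
print(tri(s,q(199,423),c,qs(320,162)),tri(s,q(522,381),c,qs(477,414)))
f=t['frame'][150:260,150:300];cv2.imwrite('pics/t6c.png',cv2.resize(f[...,::-1],None,fx=5,fy=5,interpolation=cv2.INTER_CUBIC))
```

```text
handle [0.55865662 0.02420631 0.16      ] [0.55628895 0.02757141 0.16      ]
knob [0.70606206 0.02433185 0.096     ] [0.70532676 0.02590697 0.096     ]
[0.55919845 0.02548043 0.16369018] [0.70584491 0.02495558 0.09738527]
```

View pics/t6c.png

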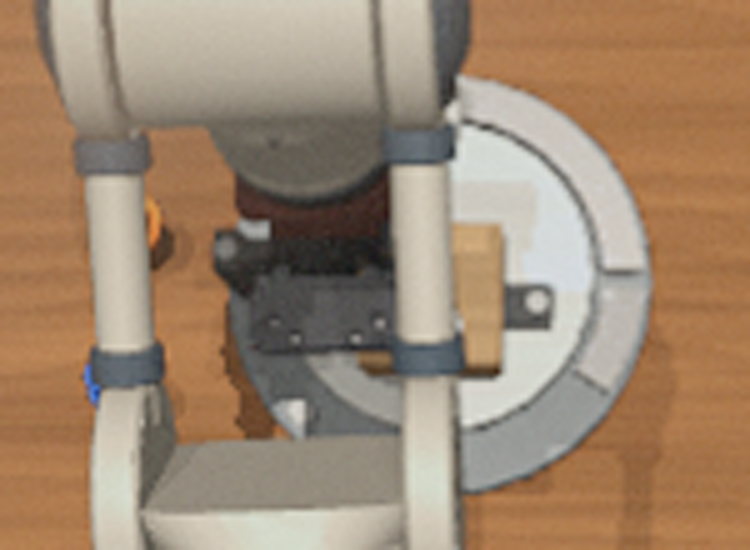

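Run:
```python
from h import *
r.reach([.5578,.0245,.39],[180,0,90])
r.servo_line([.5578,.0245,.304]);st('d')
s=snap('wrist','w7'); print(proj(s,[[.5578,.0245,.16],[.5678,.0245,.16]]))
```

```text
d 16.88 [0.5583 0.0247 0.3056] [-0.4  -0.23 -0.29] [-0.05  0.04 -0.03] 0.0877 [179.9  -0.   90. ]
[[252.67969917 264.67665511]
 [272.11133661 264.68052951]]
```

View pics/w7.png

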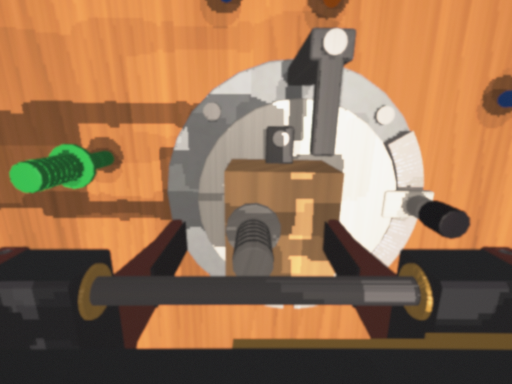

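Run:
```python
from h import *
r.servo_line([.5576,.0245,.302],speed=.05);st('d')
r.grab(15);st('g');r.wait(.3);st('g')
```

```text
d 17.18 [0.5577 0.0245 0.3027] [0.31 0.19 0.  ] [-0.09  0.06 -0.05] 0.0878 [179.9  -0.   90. ]
g 18.2 [0.5576 0.0245 0.302 ] [-0.67  0.17  0.24] [-0.09  0.04  0.01] 0.0216 [-180.   -0.   90.]
g 18.5 [0.5576 0.0245 0.302 ] [-0.69 -0.13 -0.1 ] [-0.03  0.15  0.02] 0.0217 [-180.   -0.   90.]
```

Run:
```python
from h import *
r.grab(25);st('g')
for z in [.306,.312,.318,.324,.329,.332]:
    r.servo_line([.5576,.0245,z],speed=.03);st(z)
    f=r.sense()['contact_force']
    if np.hypot(f[0],f[1])>6 or f[2]<-9: print('stop');break
r.wait(.4);st('e');snap('scene','s8');snap('wrist','w8');snap('top','t8')
f=np.load('pics/s8.npz')['frame'][125:245,190:350];cv2.imwrite('pics/s8c.png',cv2.resize(f[...,::-1],None,fx=5,fy=5,interpolation=cv2.INTER_CUBIC))
```

```text
g 18.72 [0.5576 0.0245 0.302 ] [-1.16 -0.04 -0.11] [-0.01  0.18  0.01] 0.0219 [-180.   -0.   90.]
0.306 19.0 [0.5576 0.0245 0.3058] [-1.04 -0.76 -3.43] [-0.05  0.02 -0.02] 0.0218 [-180.    0.   90.]
0.312 19.35 [0.5576 0.0245 0.3124] [ 0.11 -0.34 -3.98] [-0.06  0.06  0.03] 0.0216 [180.  -0.  90.]
0.318 19.7 [0.5576 0.0245 0.3184] [ 1.02  0.12 -3.97] [-0.05  0.08 -0.02] 0.0217 [180.   0.  90.]
0.324 20.05 [0.5576 0.0245 0.3244] [-0.68 -0.29 -2.7 ] [-0.07  0.1  -0.05] 0.0217 [180.   0.  90.]
0.329 20.37 [0.5577 0.0245 0.3294] [ 0.04  0.07 -2.51] [-0.07  0.07  0.04] 0.0215 [180.   0.  90.]
0.332 20.62 [0.5576 0.0245 0.3323] [-0.4  -0.26 -4.45] [-0.1   0.06 -0.02] 0.0212 [180.   0.  90.]
e 21.02 [0.5576 0.0245 0.3319] [ 0.05 -0.08 -3.2 ] [-0.08  0.06 -0.04] 0.0215 [-180.   -0.   90.]
```

View pics/s8c.png

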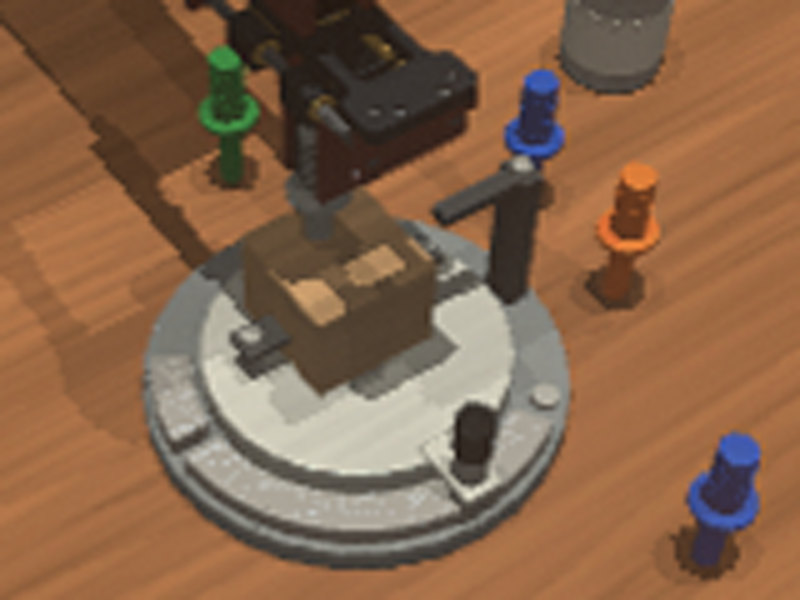

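View pics/w8.png

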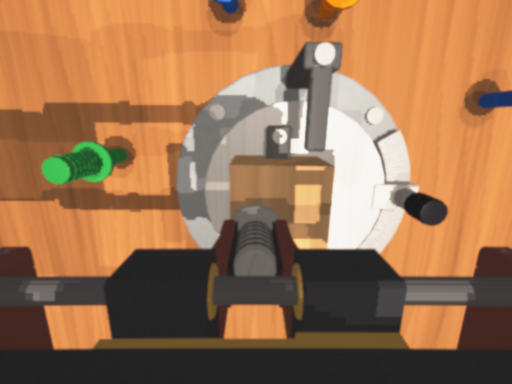

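Run:
```python
from h import *
s=np.load('pics/s8.npz')
g=lambda z:(proj(s,[[.5576,.0245,z]])[0]-[190,125]+.5)*5-.5
print(g(.108),g(.111),g(.138),g(.141))
a=cv2.imread('pics/s6c.png')[130:270,260:380];b=cv2.imread('pics/s8c.png')[130:270,260:380]
cv2.imwrite('pics/cmp.png',cv2.resize(np.hstack([a,b]),None,fx=3,fy=3))
```

```text
[316.64195702 229.93855148] [316.64743269 226.37886869] [316.6979012  193.55668344] [316.70364436 189.82012887]
```

View pics/cmp.png

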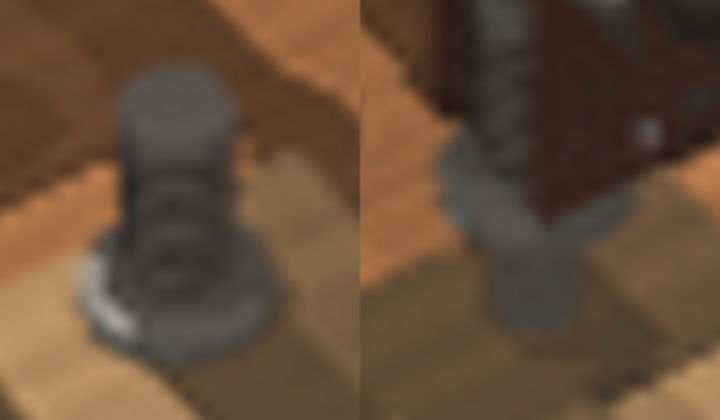

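Run:
```python
from h import *
st('pre');r.hand_in()
```

```text
pre 21.17 [0.5576 0.0245 0.332 ] [ 0.23  0.22 -3.11] [-0.07  0.05  0.01] 0.0217 [180.  -0.  90.]
the job is handed in; nothing more can be done
```

I did the job in the order asked and handed it in at about 21 s, with the gripper holding the gauge still about 30 mm drawn; no verdict was reported.

- **Plunger and table:** I lifted the plunger about 14 mm by its knob and swung the table 90° counter-clockwise. I lowered the plunger into the other notch while still holding it. The pull on the gripper fell steadily from about 10 N to 6.6 N, then to about 1 N, as it came home. With the knob released, two views put its top about 97 mm above the bench, against 96 mm expected when home.
- **Gauge:** I drew the grey steel gauge straight up with the gripper raised 30 mm. Sideways force stayed at or below about 1.3 N during the draw, and the load at the end was about 3 N, close to the gauge's weight. In the scene picture the collar had risen about 37 crop pixels, against 36 expected for 30 mm. The stem was still in the bore. I could not see the groove itself clearly, so its height is inferred from those figures.
- **Other things:** I did not touch the look-alikes or the other things on the bench. They looked in place in the last pictures, but I did not measure them.

One disagreement: during the swing the sideways force on the knob grew to about 5 N. That suggests my pivot estimate was slightly off, but it did not keep the plunger from dropping into the notch.

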